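Find the stamped bottle carrier and push it into the dispatch lane

ROBOT

A 6-joint arm with a two-finger parallel gripper is mounted at the origin on the work surface. World frame = base frame: x ahead of the robot, y to its left, z up, the work surface at z = 0. Lengths are in m, angles in rad, forces in N, time in s.
With the tool pointing down it reaches from about 0.35 to 0.925 m from the base axis. Payload 6.4 kg.
Tool frame: the origin (TCP) lies on the centre line of the jaws, within the pads' length; the fingertips stand 25 mm ahead of it and the grasp point (between the pads) lies 6 mm ahead of it; z points along the fingers, y is the line along which they close (so a half turn about z gives the same grasp; the last joint's range is limited). The gripper opens to 85 mm and grips with 20 to 120 N. Pads are 22 mm wide; open, the fingers measure 114 mm over their backs; the gripper's body (76 mm by 85 mm) begins 54 mm behind the grasp point. The pads swing forward as they close: fully open they stand 13 mm farther back than shut.
Start: joints at [1.008, 0.245, 1.558, -0, 1.339, -0.174], TCP at [0.246, 0.601, 0.256] pointing down, gripper open.
Joint ranges: [-3.13, 3.13], [-1.02, 2.26], [0.13, 2.54], [-0.95, 4.09], [0.21, 2.88], [-2.74, 2.74]. Speed limits (rad/s): [2.57, 2.57, 3.14, 3.14, 3.14, 3.14].

INTERFACE

Orientations are given as a unit quaternion [x, y, z, w].
In Python, from rig import ctrl gives the robot as it stands.
- The arm moves only by the shell command python3 -m handwheel 'ROWS' [FORCE]. ROWS is JSON, a list that holds one entry, the list of rows, each a list of 7 numbers: the turn, a rotation vector about the world's x, y, z as a fraction of full scale, then the shift along the world's x, y, z as a fraction of full scale, then the opening, from 0 (shut) to 1 (fully open). In form: [[[rx, ry, rz, x, y, z, claw], ...]]. A call has 1 to 12 rows; each row shifts and turns the commanded pose from where the row before left it; what a row does not reach is not made up. Full scale, the value 1, is 0.04 m for a shift and 0.12 rad for a turn. A row lasts 1/12 s, in which the tool goes at most 41.7 mm and 7.16 degrees, less where a joint would pass 70% of its speed; a pose out of reach is approached as far as the arm can. A call with a number of a shift or a turn outside -1 to 1 is refused whole. A call with a gripper value outside its range is refused whole. The fingers move at their own pace and stop on an object; FORCE is the grip in N (left out, the last holds). Time passes only in rows, so rows that do not move let the fingers close. It gives the time, the measured TCP pose, the force, the opening and the grip force at its end, in the units of the state.
- ctrl.get_state(): the state, without advancing time (a new reading comes with each control period).
- ctrl.camera(name): name is "side" or "top" or "wrist"; returns the picture (480x640x3 uint8, blue, green, red); there is no depth.
- ctrl.camera_params(name): a dict with "fx", "fy", "cx", "cy" (pixels), "extrinsics" (4x4, takes a point from camera to world coordinates); the wrist camera has in their place "T_tool_cam" (4x4, takes a point from camera to tool coordinates, whose origin is the TCP and whose axes are the flange's). Camera axes: x right, y up, looking along -z (the intrinsics and any distortion apply to the point x, -y, -z); pixel columns grow to the right and rows downward; lengths in m; the calibration is good to about 2 mm. A picture is of the moment at which its call begins: read the wrist's pose just before it. camera_params takes no time and is no camera call.
- ctrl.job_done(): hands the job in; it is judged then, once.
The state is a dict: "time": time; "joint_positions": joint angles; "joint_vel": joint speeds; "effort": joint torques, N m; "position": TCP position; "orientation": TCP orientation; "wrist_force": force on the tool from outside, world axes, zero at the start; "wrist_torque": the same for the moment, N m; "opening": opening from 0.0 (shut) to 1.0 (fully open); "finger_force": force on a finger pad.
Only numpy, scipy, OpenCV 4.12 (cv2) and the standard library are available. Lean on these libraries where they do the work, as an engineer would, in place of code of your own. Each camera call takes 0.05 s, during which the arm holds its last target. There are 200 camera calls.

TASK

One of the two blue bottle carriers has a red stamp underneath: pushing with the fingertips and picking nothing up, tip first the carrier on the robot's left and then the one on its right steeply onto a long edge (65 to 70 degrees) so that its underside shows, and let each gently back down without toppling it. Then push the stamped carrier along the bench until it stands wholly between the two yellow tapes of the dispatch lane, leave the other one standing where it was, and leave the bottles and the meter alone.

Things in the scene. Friction and masses are not known exactly. Their poses are not given: they have to be found in the camera images.
- carrier_a: blue six-cell bottle carrier, 120 (x) by 150 (y) mm, walls 42 mm high; over its middle, along y, a handle whose bar is 80 long, 12 wide (x) and 22 mm high, its top at 115 mm. 0.54 kg. Origin: centre of its underside at bench level; z up, y lengthwise. Starts with x 6 degrees right to 20 degrees left of world x; one stands left (+y), one right (-y) of the lane. The two look alike from above
- carrier_b: blue six-cell bottle carrier, 120 (x) by 150 (y) mm, walls 42 mm high; over its middle, along y, a handle whose bar is 80 long, 12 wide (x) and 22 mm high, its top at 115 mm. 0.54 kg. Origin: centre of its underside at bench level; z up, y lengthwise. Starts with x 6 degrees right to 20 degrees left of world x; one stands left (+y), one right (-y) of the lane. The two look alike from above
- carrier_a_foot0 (a point): outer bottom corner of the rubber foot at the -x, +y corner of carrier_a (57 mm and 72 mm from its middle), at bench level. The outer foot edges are the pivots when a carrier is tipped; they grip the steel (friction about 0.8)
- carrier_a_foot1 (a point): outer bottom corner of the rubber foot at the +x, +y corner of carrier_a (57 mm and 72 mm from its middle), at bench level. Pushed level across its length more than 90 mm up (on the handle bar), a carrier tips over the foot edge on the other side; pushed on a wall, it slides
- carrier_a_foot2 (a point): outer bottom corner of the rubber foot at the +x, -y corner of carrier_a (57 mm and 72 mm from its middle), at bench level. A carrier let go at 70 degrees drops back onto its feet; it topples by itself beyond about 78 degrees (centre of mass 12 mm up)
- carrier_a_foot3 (a point): outer bottom corner of the rubber foot at the -x, -y corner of carrier_a (57 mm and 72 mm from its middle), at bench level. The feet are 4 mm high, under a steel base plate
- carrier_b_foot0 (a point): outer bottom corner of the rubber foot at the -x, +y corner of carrier_b (57 mm and 72 mm from its middle), at bench level. The outer foot edges are the pivots when a carrier is tipped; they grip the steel (friction about 0.8)
- carrier_b_foot1 (a point): outer bottom corner of the rubber foot at the +x, +y corner of carrier_b (57 mm and 72 mm from its middle), at bench level. Pushed level across its length more than 90 mm up (on the handle bar), a carrier tips over the foot edge on the other side; pushed on a wall, it slides
- carrier_b_foot2 (a point): outer bottom corner of the rubber foot at the +x, -y corner of carrier_b (57 mm and 72 mm from its middle), at bench level. A carrier let go at 70 degrees drops back onto its feet; it topples by itself beyond about 78 degrees (centre of mass 12 mm up)
- carrier_b_foot3 (a point): outer bottom corner of the rubber foot at the -x, -y corner of carrier_b (57 mm and 72 mm from its middle), at bench level. The feet are 4 mm high, under a steel base plate
- stamp (a point): centre of the red stamp, a flat disc 84 mm across in the middle of the steel underside of one carrier only; out of sight until that carrier is tipped up. A carrier tipped towards the robot by more than about 60 degrees shows its underside to the camera beyond the bench
- lane: dispatch lane: two straight yellow tapes 25 mm wide and 560 mm long stuck flat on the steel bench, running away from the robot with 210 mm of clear bench between their inner edges. Origin: middle of the lane at bench level; x along the lane, away from the robot; y across it, to the left. Inner edges of the tapes at y = -0.105 and 0.105
- bottle_1: dark reagent bottle with white cap, 42 mm across, 105 mm high, 0.14 kg, standing loose; origin: centre of its foot. It stands beyond the left carrier
- bottle_2: dark reagent bottle with white cap, 42 mm across, 105 mm high, 0.14 kg, standing loose; origin: centre of its foot. It stands beyond the right carrier
- meter: ivory hand-held pH meter lying loose on its back outside the left carrier, 170 (x) by 68 (y) by 32 mm; origin: centre of its underside
There are look-alikes about, which are no part of the job. What is shaped like the carrier_b but brown or white is not meant.

How it is judged:
On the way, in this order (a step that is already met when the one before it is completed fails the run):
1. the carrier on the robot's left is tipped up (more than 54 degrees) (((world y of carrier_a above 0 m and angle between carrier_a's own z axis and vertical above 0.95 rad) or (world y of carrier_b above 0 m and angle between carrier_b's own z axis and vertical above 0.95 rad))), for 0.2 s.
2. the carrier on the robot's right is tipped up (more than 54 degrees) (((world y of carrier_a below 0 m and angle between carrier_a's own z axis and vertical above 0.95 rad) or (world y of carrier_b below 0 m and angle between carrier_b's own z axis and vertical above 0.95 rad))), for 0.2 s.
3. the stamped carrier stands flat between the tapes of the lane (angle between carrier_a's own z axis and vertical below 0.06 rad and y of carrier_a_foot0 in the frame of lane between -0.11 and 0.11 m and y of carrier_a_foot1 in the frame of lane between -0.11 and 0.11 m and y of carrier_a_foot2 in the frame of lane between -0.11 and 0.11 m and y of carrier_a_foot3 in the frame of lane between -0.11 and 0.11 m and x of carrier_a in the frame of lane between -0.25 and 0.25 m), for 0.2 s.
At the end, for the whole second after the job is handed in: The stamped carrier stands flat and still with all four feet between the inner edges of the two yellow tapes (5 mm over an edge is allowed) and its middle within 250 mm of the lane's middle along the tapes; the other carrier stands flat and still within 50 mm of where it began (all of step 3 and linear speed of each of carrier_a, carrier_b below 0.02 m/s and angle between carrier_b's own z axis and vertical below 0.06 rad and distance of carrier_b from where it was at the start of the episode below 0.05 m); the robot touches nothing.
It fails at once if a carrier is picked up: all four feet more than 12 mm off the bench (height (world z) of each of carrier_a_foot0, carrier_a_foot1, carrier_a_foot2, carrier_a_foot3 above 0.012 m or height (world z) of each of carrier_b_foot0, carrier_b_foot1, carrier_b_foot2, carrier_b_foot3 above 0.012 m).
It fails at once if a carrier is toppled (tipped beyond 83 degrees) (angle between any of carrier_a, carrier_b's own z axis and vertical above 1.45 rad).
It fails at once if a carrier is let drop (turns faster than 5 rad/s) (angular speed of any of carrier_a, carrier_b above 5 rad/s).
It fails at once if a bottle or the meter is moved by more than 20 mm (distance of any of bottle_1, bottle_2, meter from where it was at the start of the episode above 0.02 m).
It fails at once if a bottle or the meter is tipped (angle between any of bottle_1, bottle_2, meter's own z axis and vertical above 0.35 rad).
It also fails if it takes over 72 s, if anything falls off the work surface, if the arm or the gripper's body presses on something with over 40 N, if the wrist force passes 120 N, or if a joint passes its speed limit or range.

## Working session

There is one attempt and no reset: what is moved stays moved. The work goes in short steps, Python scripts to look and compute and a shell command to move; the robot and the scene stay as the last step left them, time stands still between calls to the robot, and variables do not carry over. Pictures are saved under pics/ and viewed, at most 10 in all, crops included, and the job is handed in when it is done.

```bash
mkdir -p pics; ls; python3 - <<'E'
from rig import ctrl
import cv2,numpy as np
np.set_printoptions(precision=4,suppress=True)
for n in ("top","side"):
    cv2.imwrite(f"pics/{n}0.png",ctrl.camera(n)); print(n,ctrl.camera_params(n))
print(ctrl.camera_params("wrist"))
s=ctrl.get_state();print(s)
E
```

```text
pics
top {'fx': 475.44316923374294, 'fy': 475.44316923374294, 'cx': 316.51141262179743, 'cy': 242.74391007202598, 'extrinsics': array([[ 0.0008,  0.9804, -0.1973,  0.3098],
       [-1.    ,  0.0008, -0.    , -0.0023],
       [ 0.0001,  0.1973,  0.9804,  1.4098],
       [ 0.    ,  0.    ,  0.    ,  1.    ]])}
side {'fx': 538.183375275836, 'fy': 538.183375275836, 'cx': 318.44381045378356, 'cy': 241.0647384184073, 'extrinsics': array([[-0.922 ,  0.279 , -0.2683,  0.1683],
       [-0.3868, -0.6935,  0.6079,  0.9063],
       [-0.0164,  0.6642,  0.7473,  1.1661],
       [ 0.    ,  0.    ,  0.    ,  1.    ]])}
{'fx': 362.49426480739004, 'fy': 362.49426480739004, 'cx': 315.3068631014693, 'cy': 238.17839635981198, 'T_tool_cam': array([[ 0.0003,  0.9479,  0.3185,  0.0818],
       [ 1.    , -0.0001, -0.0004,  0.0002],
       [-0.0003,  0.3185, -0.9479, -0.118 ],
       [ 0.    ,  0.    ,  0.    ,  1.    ]])}
{'time': 0.1, 'joint_positions': array([ 1.0079,  0.2457,  1.5589, -0.    ,  1.3387, -0.1741]), 'joint_vel': array([-0.0017, -0.0009, -0.0026,  0.0003,  0.0002, -0.0016]), 'effort': array([ -0.0003, -43.0676, -32.7128,  -0.0001,   0.0029,  -0.    ]), 'position': array([0.2462, 0.6011, 0.2553]), 'orientation': array([ 0.1932,  0.9812, -0.0008, -0.0003]), 'wrist_force': array([-0.539 ,  0.1052, -0.1497]), 'wrist_torque': array([0.0306, 0.0109, 0.0139]), 'finger_force': 0.0, 'opening': 1.0014998872010439}
```

View pics/top0.png

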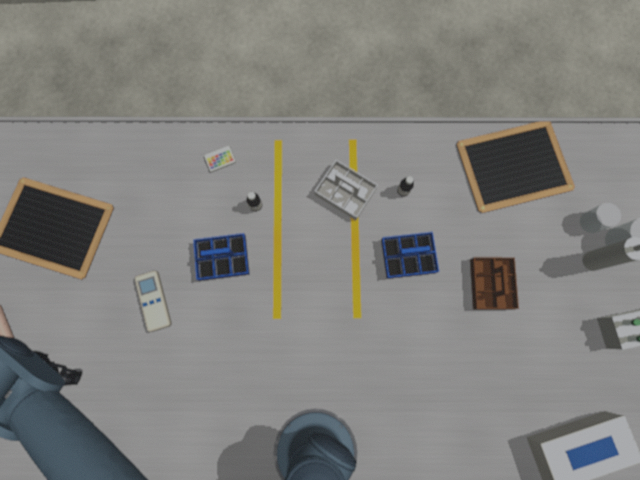

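View pics/side0.png

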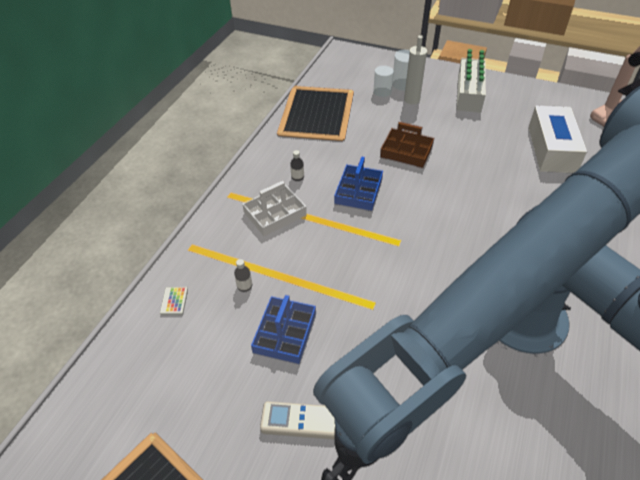

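The top view shows the left carrier at (221,257) and the right one at (410,255). The bottles are at (253,200) and (405,187), the meter at (152,301), and the tapes at columns 278 and 355. The white carrier at (345,190) and the brown one at (494,284) are look-alikes; only the two blue ones fit the description. The side camera stands at the robot's left rather than beyond the bench, so I will need the wrist camera to see the undersides.

```bash
cat > h.py <<'E'
from rig import ctrl
import cv2,numpy as np
from scipy.optimize import minimize
from scipy.spatial.transform import Rotation as R
np.set_printoptions(precision=4,suppress=True)
P={n:ctrl.camera_params(n) for n in("top","side")}
def proj(n,X):
    p=P[n];E=p["extrinsics"];c=(np.atleast_2d(X)-E[:3,3])@E[:3,:3]
    return np.c_[p["fx"]*c[:,0]/-c[:,2]+p["cx"],p["fy"]*-c[:,1]/-c[:,2]+p["cy"]]
def ray(n,uv,z):
    p=P[n];E=p["extrinsics"];uv=np.atleast_2d(uv)
    d=np.c_[(uv[:,0]-p["cx"])/p["fx"],-(uv[:,1]-p["cy"])/p["fy"],-np.ones(len(uv))]@E[:3,:3].T
    return E[:3,3]+d*((z-E[2,3])/d[:,2])[:,None]
def box(lx,ly,z0,z1): return np.array([[a*lx/2,b*ly/2,z] for a in(-1,1) for b in(-1,1) for z in(z0,z1)])
def hulls(n,q,hz=.115):
    c,s=np.cos(q[2]),np.sin(q[2]);M=np.array([[c,-s,0],[s,c,0],[0,0,1]])
    return [cv2.convexHull((proj(n,b@M.T+[q[0],q[1],0])*16).round().astype(np.int32)) for b in(box(.12,.15,.004,.042),box(.012,.08,hz-.022,hz))]
def blue(im):
    h=cv2.cvtColor(im,cv2.COLOR_BGR2HSV);return cv2.inRange(h,(105,110,30),(130,255,255))
def fit(ims,q0,free=True):
    ms={}
    for n,im in ims.items():
        m=blue(im);u,v=proj(n,[[q0[0],q0[1],.05]])[0].astype(int);k=np.zeros_like(m);k[max(v-55,0):v+55,max(u-55,0):u+55]=1
        ms[n]=cv2.morphologyEx(m*k,cv2.MORPH_CLOSE,np.ones((13,13)))
    def cost(q):
        t=0
        for n,m in ms.items():
            r=np.zeros((480,640),np.uint8)
            for h in hulls(n,q,q[3] if free else .115): cv2.fillConvexPoly(r,h,255,cv2.LINE_AA,4)
            t+=np.abs(cv2.GaussianBlur(r,(0,0),1).astype(float)-cv2.GaussianBlur(m,(0,0),1)).sum()/255
        return t
    x0=np.r_[q0,.115] if free else np.array(q0)
    sim=np.vstack([x0]+[x0+d for d in np.diag([.012,.012,.1,.008][:len(x0)])])
    o=minimize(cost,x0,method="Nelder-Mead",options=dict(initial_simplex=sim,xatol=1e-5,fatol=.5,maxiter=500))
    return o.x,o.fun
E
cat > m.py <<'E'
from h import *
ims={n:cv2.imread(f"pics/{n}0.png") for n in P}
for nm,uv in(("L",(221,257)),("R",(410,255))):
    q0=np.r_[ray("top",uv,.04)[0,:2],.05]
    q,f=fit(ims,q0);print(nm,q,"deg",np.degrees(q[2]),"cost",f)
    for n in P: cv2.polylines(ims[n],hulls(n,q,q[3]),True,(0,255,0),1,cv2.LINE_AA,4)
y=cv2.inRange(cv2.cvtColor(cv2.imread("pics/top0.png"),cv2.COLOR_BGR2HSV),(22,120,90),(35,255,255))
for a,b in((265,295),(340,370)):
    k=np.zeros_like(y);k[:,a:b]=1;v,u=np.nonzero(y*k);X=ray("top",np.c_[u,v],0)
    pf=np.polyfit(X[:,0],X[:,1],1);print("tape y=",pf,"x",X[:,0].min(),X[:,0].max())
# bottles: triangulate cap from two views
for a,b in(((253,194),(241,264)),((406,181),(297,154))):
    p=[(P[n]["extrinsics"][:3,3],ray(n,uv,0)[0]) for n,uv in(("top",a),("side",b))]
    d=[(g-o)/np.linalg.norm(g-o) for o,g in p];A=sum(np.eye(3)-np.outer(e,e) for e in d);B=sum((np.eye(3)-np.outer(e,e))@o for e,(o,g) in zip(d,p));print("cap",np.linalg.solve(A,B))
print("meter",ray("top",[(152,301)],.02))
t=cv2.resize(ims["top"][150:340,120:460],(800,447));s=cv2.resize(ims["side"][130:380,180:460],(168*3,450))
cv2.imwrite("pics/ov.png",t);cv2.imwrite("pics/ovs.png",s)
E
python3 m.py
```

```text
L [0.5477 0.2775 0.152  0.1078] deg 8.709449299111082 cost 1474.2862745098041
R [ 0.5515 -0.2794  0.1773  0.1104] deg 10.159297577774508 cost 532.4078431372549
tape y= [0.0093 0.1113] x 0.36834059220352255 0.924776676736672
tape y= [ 0.0093 -0.1239] x 0.3714274221389448 0.9249784587977781
cap [0.7138 0.18   0.0916]
cap [ 0.7498 -0.2589  0.1093]
meter [[0.4161 0.4763 0.02  ]]
```

View pics/ov.png

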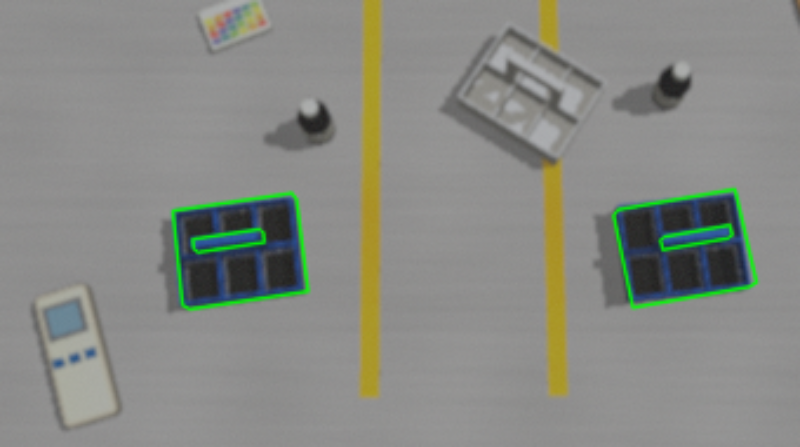

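The overlay fits both blue carriers. Their handle tops come out at 108–110 mm against 115 mm in the text. The bottles lie 0.17–0.2 m beyond the carriers, and the white look-alike stands in the lane at x of about 0.7. I'm moving over the left carrier with the fingers shut and the camera side turned away from the robot.

```bash

python3 -m handwheel '[[[0,0,-0.9,0.355,-0.33,0,0],[0,0,-0.9,0.355,-0.33,0,0],[0,0,-0.9,0.355,-0.33,0,0],[0,0,-0.9,0.355,-0.33,0,0],[0,0,-0.9,0.355,-0.33,0,0],[0,0,-0.9,0.355,-0.33,0,0],[0,0,-0.9,0.355,-0.33,0,0],[0,0,-0.9,0.355,-0.33,0,0],[0,0,-0.9,0.355,-0.33,0,0],[0,0,-0.9,0.355,-0.33,0,0],[0,0,-0.9,0.355,-0.33,0,0],[0,0,-0.9,0.355,-0.33,0,0]]]'
python3 -m handwheel '[[[0,0,-0.9,0.355,-0.33,0,0],[0,0,-0.9,0.355,-0.33,0,0],[0,0,-0.9,0.355,-0.33,0,0],[0,0,-0.9,0.355,-0.33,0,0],[0,0,-0.9,0.355,-0.33,0,0],[0,0,-0.9,0.355,-0.33,0,0],[0,0,-0.9,0.355,-0.33,0,0],[0,0,-0.9,0.355,-0.33,0,0],[0,0,-0.9,0.355,-0.33,0,0],[0,0,-0.9,0.355,-0.33,0,0],[0,0,-0.9,0.355,-0.33,0,0],[0,0,-0.9,0.355,-0.33,0,0]]]'
cat > plan.py <<'E'
# plan.py x y yaw : TCP path (world) for tipping; prints pose table and the deltas from the measured pose
from h import *
import sys
def tip_tcp(q,th,al,hc=.103,gap=0.,w=.011,hb=.006):
    """tip end centre so that the touching corner lies on bar face at height hc"""
    S,C=np.sin,np.cos
    rot=lambda v:np.array([v[0]*C(th)-v[1]*S(th),v[0]*S(th)+v[1]*C(th)])
    tx=np.array([C(al),-S(al)]);tz=np.array([-S(al),-C(al)]);n=rot([1,0])
    k=w if n@tx<0 else -w     # corner nearest the face
    piv=np.array([-.057,0]);c=piv+rot([.057+hb+gap,hc])
    # keep the centre of the tip, not the corner, near hc along the face
    t=c-k*tx; tcp=t-.025*tz
    u=np.array([C(q[2]),S(q[2])]);return np.r_[q[:2]+u*tcp[0],tcp[1]]
def rot_for(q,al): 
    Rz=R.from_euler("z",q[2]);base=R.from_matrix(np.array([[1,0,0],[0,-1,0],[0,0,-1.]]).T)
    return Rz*R.from_euler("y",al)*base
def delta(p,Rt):
    s=ctrl.get_state();print("t",s["time"],"pos",s["position"],"F",s["wrist_force"]);
    print("units shift",(p-s["position"])/.04,"turn",(Rt*R.from_quat(s["orientation"]).inv()).as_rotvec()/.12)
if __name__=="__main__":
    q=np.array([float(a) for a in sys.argv[1:4]])
    d=np.degrees;prev=None
    for th in np.radians(np.arange(0,71,7)):
        al=np.radians(20+20*d(th)/70);p=tip_tcp(q,th,al)
        print(round(d(th)),round(d(al),1),p,"" if prev is None else (p-prev)/.04);prev=p
    p=tip_tcp(q,0,np.radians(20),gap=.015);Rt=rot_for(q,np.radians(20));print("pre",p);delta(p,Rt)
E
python3 plan.py .5477 .2775 .152
```

```text
time: 1.1
position: [0.4172, 0.4422, 0.2557]
orientation: [0.748, 0.664, -0.001, -0.0]
wrist_force: [-0.3, -0.4, 0.4]
opening: 0.003
finger_force: 0.0
time: 2.1
position: [0.5876, 0.2839, 0.2557]
orientation: [0.997, 0.078, -0.001, 0.0]
wrist_force: [0.5, 0.2, 0.7]
opening: -0.001
finger_force: 0.0
0 20.0 [0.5723 0.2813 0.1227] 
7 22.0 [0.5601 0.2794 0.129 ] [-0.3051 -0.0467  0.156 ]
14 24.0 [0.5471 0.2774 0.1335] [-0.3241 -0.0496  0.1144]
21 26.0 [0.5336 0.2753 0.1364] [-0.338  -0.0518  0.0709]
28 28.0 [0.5197 0.2732 0.1374] [-0.3467 -0.0531  0.0262]
35 30.0 [0.5057 0.2711 0.1367] [-0.35   -0.0536 -0.0193]
42 32.0 [0.4918 0.2689 0.1341] [-0.3479 -0.0533 -0.0647]
49 34.0 [0.4782 0.2669 0.1297] [-0.3405 -0.0522 -0.1094]
56 36.0 [0.4475 0.2622 0.1365] [-0.7676 -0.1176  0.1705]
63 38.0 [0.4356 0.2603 0.1294] [-0.2986 -0.0457 -0.1788]
70 40.0 [0.4245 0.2586 0.1207] [-0.2755 -0.0422 -0.2179]
pre [0.5871 0.2835 0.1227]
t 2.1 pos [0.5876 0.2839 0.2557] F [0.5163 0.2344 0.6581]
units shift [-0.0107 -0.0093 -3.3238] turn [-0.4432  2.8662 -0.0281]
```

```bash

python3 - <<'E'
s=open("plan.py").read()
a=s.index("    k=w if");b=s.index("    u=np.array")
s=s[:a]+'''    hc=.102+.004*th/1.22;piv=np.array([-.057,0])
    t=piv+rot([.057+hb+gap,hc])+n*w*abs(n@tx); tcp=t-.025*tz
'''+s[b:]
open("plan.py","w").write(s)
E
python3 -m handwheel '[[[-0.056,0.36,0,0,0,-0.4,0],[-0.056,0.36,0,0,0,-0.4,0],[-0.056,0.36,0,0,0,-0.4,0],[-0.056,0.36,0,0,0,-0.4,0],[-0.056,0.36,0,0,0,-0.4,0],[-0.056,0.36,0,0,0,-0.4,0],[-0.056,0.36,0,0,0,-0.4,0],[-0.056,0.36,0,0,0,-0.4,0]]]'
python3 plan.py .5477 .2775 .152
python3 -c "
from rig import ctrl;import cv2;cv2.imwrite('pics/w1.png',ctrl.camera('wrist'))"
```

```text
time: 2.77
position: [0.5869, 0.2846, 0.127]
orientation: [0.981, 0.079, -0.175, 0.013]
wrist_force: [0.2, 0.4, 1.0]
opening: 0.002
finger_force: 0.0
0 20.0 [0.5723 0.2813 0.1255] 
7 22.0 [0.5595 0.2793 0.1337] [-0.3193 -0.0489  0.2044]
14 24.0 [0.5456 0.2772 0.1399] [-0.3491 -0.0535  0.1564]
21 26.0 [0.5307 0.2749 0.1441] [-0.3718 -0.0569  0.104 ]
28 28.0 [0.5152 0.2725 0.146 ] [-0.3865 -0.0592  0.0483]
35 30.0 [0.4995 0.2701 0.1456] [-0.3928 -0.0602 -0.0092]
42 32.0 [0.4839 0.2677 0.143 ] [-0.3905 -0.0598 -0.0669]
49 34.0 [0.4687 0.2654 0.138 ] [-0.3797 -0.0582 -0.1233]
56 36.0 [0.4547 0.2633 0.1316] [-0.3503 -0.0537 -0.161 ]
63 38.0 [0.4428 0.2614 0.1256] [-0.2982 -0.0457 -0.1489]
70 40.0 [0.4313 0.2597 0.1181] [-0.2857 -0.0438 -0.1876]
pre [0.5871 0.2835 0.1255]
t 2.7667 pos [0.5869 0.2846 0.127 ] F [0.2334 0.3826 1.0124]
units shift [ 0.0061 -0.0265 -0.0376] turn [-0.0133 -0.0326 -0.0694]
```

View pics/w1.png

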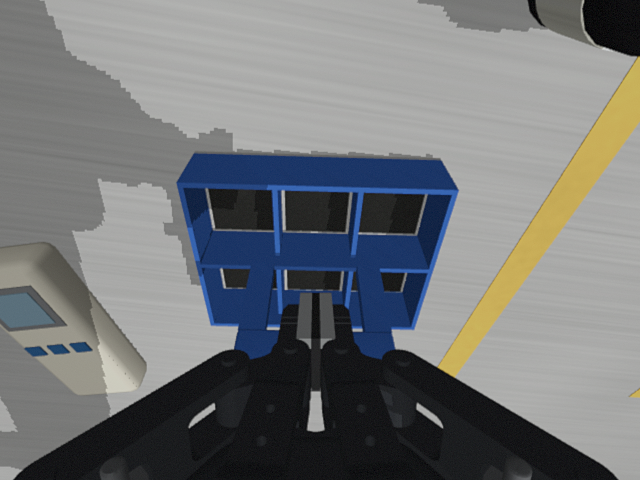

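The wrist view shows the fingertips behind the middle of the handle bar at (317,300), square to the carrier. I'm starting the tip.

```bash

python3 -m handwheel '[[[0,0,0,-0.18,-0.03,-0.02,0],[0,0,0,-0.18,-0.03,-0.02,0],[-0.022,0.144,0,-0.16,-0.025,0.1,0],[-0.022,0.144,0,-0.16,-0.025,0.1,0],[-0.022,0.144,0,-0.175,-0.027,0.08,0],[-0.022,0.144,0,-0.175,-0.027,0.08,0]]]'
python3 -c "
from rig import ctrl;import cv2;cv2.imwrite('pics/t2.png',ctrl.camera('top')[200:320,150:310])"
python3 - <<'E'
from plan import *
q=[.5477,.2775,.152]
delta(tip_tcp(np.array(q),np.radians(14),np.radians(24)),rot_for(q,np.radians(24)))
ims={"side":ctrl.camera("side")};cv2.imwrite("pics/s2.png",cv2.resize(np.hstack([ims["side"][260:380,220:380],cv2.imread("pics/t2.png")]),None,fx=2.4,fy=2.4,interpolation=cv2.INTER_CUBIC))
E
```

```text
time: 3.32
position: [0.5461, 0.2783, 0.143]
orientation: [0.975, 0.079, -0.207, 0.015]
wrist_force: [2.5, 0.4, -0.3]
opening: -0.0
finger_force: 1.0
t 3.3667 pos [0.5454 0.2783 0.1431] F [3.466  0.3299 0.9347]
units shift [ 0.0038 -0.0272 -0.0797] turn [-0.0249 -0.0092 -0.0707]
```

View pics/s2.png

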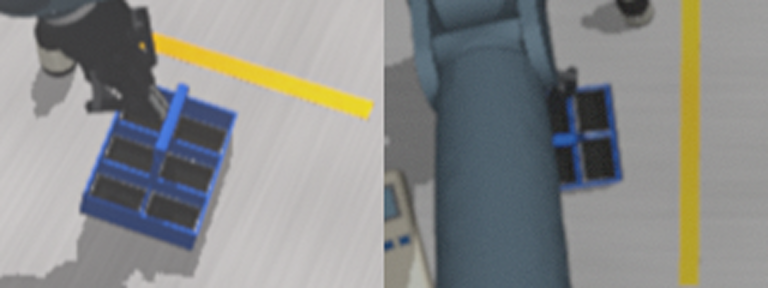

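The wrist force is 3.5 N, which matches the tipping load of 0.54 kg over the foot edge. The carrier is beginning to tip in the side crop, so I'm continuing.

```bash

python3 -m handwheel '[[[-0.022,0.144,0,-0.186,-0.03,0.02,0],[-0.022,0.144,0,-0.186,-0.03,0.02,0],[-0.022,0.144,0,-0.193,-0.03,0.02,0],[-0.022,0.144,0,-0.193,-0.03,0.02,0],[-0.022,0.144,0,-0.196,-0.03,-0.01,0],[-0.022,0.144,0,-0.196,-0.03,-0.01,0],[-0.022,0.144,0,-0.195,-0.03,-0.033,0],[-0.022,0.144,0,-0.195,-0.03,-0.033,0],[-0.022,0.144,0,-0.19,-0.03,-0.06,0],[-0.022,0.144,0,-0.19,-0.03,-0.06,0]]]'
cat > chk.py <<'E'
from plan import *
q=np.array([float(a) for a in sys.argv[1:4]]);th,al=np.radians([float(a) for a in sys.argv[4:6]])
delta(tip_tcp(q,th,al),rot_for(q,al));s=ctrl.get_state();print("torque",s["wrist_torque"],"q",s["joint_positions"])
E
python3 chk.py .5477 .2775 .152 49 34
```

```text
time: 4.25
position: [0.468, 0.2658, 0.1352]
orientation: [0.953, 0.077, -0.293, 0.022]
wrist_force: [0.9, -0.2, 0.1]
opening: 0.001
finger_force: 0.5
t 4.25 pos [0.468  0.2658 0.1352] F [ 0.8548 -0.2063  0.0809]
units shift [ 0.0179 -0.0103  0.0698] turn [-0.0269 -0.0366 -0.0646]
torque [ 0.0916 -0.3415 -0.0599] q [0.2759 0.4456 1.6182 0.0688 1.6713 1.6717]
```

```bash

python3 -m handwheel '[[[-0.022,0.144,0,-0.175,-0.03,-0.05,0],[-0.022,0.144,0,-0.175,-0.03,-0.05,0],[-0.022,0.144,0,-0.15,-0.023,-0.06,0],[-0.022,0.144,0,-0.15,-0.023,-0.06,0],[-0.022,0.144,0,-0.14,-0.022,-0.09,0],[0,0,0,0,0,0,0],[0,0,0,0,0,0,0]]]'
python3 chk.py .5477 .2775 .152 66.5 39
python3 - <<'E'
from h import *
a=ctrl.camera("wrist");b=ctrl.camera("side");
c=cv2.resize(b[240:420,200:440],(480,360));cv2.imwrite("pics/c3.png",np.hstack([cv2.resize(a,(320,240)),cv2.resize(b[250:400,200:400],(320,240))]))
h=cv2.cvtColor(a,cv2.COLOR_BGR2HSV);m=cv2.inRange(h,(0,130,50),(8,255,255))|cv2.inRange(h,(172,130,50),(180,255,255));print("red px",(m>0).sum())
E
```

```text
time: 4.83
position: [0.4371, 0.2609, 0.1233]
orientation: [0.939, 0.076, -0.334, 0.024]
wrist_force: [0.4, -0.9, 1.1]
opening: 0.004
finger_force: 0.7
t 4.8333 pos [0.4371 0.2609 0.1233] F [ 0.4459 -0.8973  1.1189]
units shift [-0.0025 -0.0087 -0.0299] turn [-0.0349 -0.0298 -0.0614]
torque [ 0.0373 -0.207  -0.0115] q [0.2786 0.4503 1.6632 0.0795 1.7074 1.6713]
red px 8724
```

View pics/c3.png

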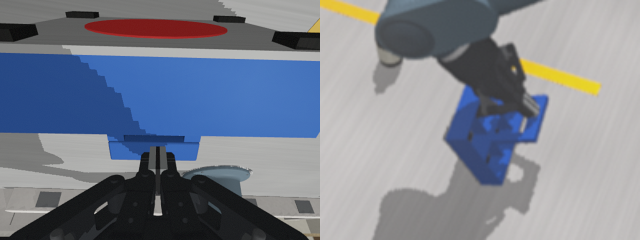

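The wrist view clearly shows the red stamp at about (310,56) full-frame, with the four feet around it, so the left carrier is the stamped one. I'll check the tip angle from that view and lower it only after confirming.

```bash
cat > ang.py <<'E'
from plan import *
# ang.py x y yaw u v b h : angle at which body point (b from pivot, h) projects to row v (wrist camera)
q=np.array([float(a) for a in sys.argv[1:4]]);b,h=[float(a) for a in sys.argv[6:8]]
s=ctrl.get_state();Rt=R.from_quat(s["orientation"]).as_matrix();p=ctrl.camera_params("wrist");T=p["T_tool_cam"]
u=np.array([np.cos(q[2]),np.sin(q[2])])
for th in np.radians(np.arange(50,82,3)):
    x=-.057+b*np.cos(th)-h*np.sin(th);z=b*np.sin(th)+h*np.cos(th)
    X=np.r_[q[:2]+u*x,z];c=T[:3,:3].T@(Rt.T@(X-s["position"])-T[:3,3]);print(round(np.degrees(th)),(p["fx"]*c[0]/-c[2]+p["cx"]).round(),(p["cy"]+p["fy"]*c[1]/c[2]).round(),end="; ")
E
python3 ang.py .5477 .2775 .152 310 56 .057 .004; echo; python3 ang.py .5477 .2775 .152 310 100 .117 .004;echo;python3 ang.py .5477 .2775 .152 310 100 .117 .042
```

```text
50 320.0 -11.0; 53 320.0 1.0; 56 320.0 13.0; 59 320.0 25.0; 62 320.0 36.0; 65 320.0 47.0; 68 319.0 58.0; 71 319.0 68.0; 74 319.0 77.0; 77 319.0 86.0; 80 319.0 95.0; 
50 327.0 -170.0; 53 326.0 -111.0; 56 325.0 -56.0; 59 324.0 -6.0; 62 323.0 39.0; 65 323.0 80.0; 68 322.0 116.0; 71 321.0 147.0; 74 321.0 175.0; 77 320.0 198.0; 80 320.0 219.0; 
50 323.0 128.0; 53 322.0 164.0; 56 321.0 194.0; 59 320.0 220.0; 62 320.0 242.0; 65 319.0 260.0; 68 319.0 274.0; 71 319.0 286.0; 74 318.0 295.0; 77 318.0 302.0; 80 318.0 308.0;
```

All three edges agree on a tip of about 67°. I'm lowering it along the same path.

```bash

python3 -m handwheel '[[[0.022,-0.144,0,0.14,0.022,0.09,0],[0.022,-0.144,0,0.15,0.023,0.06,0],[0.022,-0.144,0,0.15,0.023,0.06,0],[0.022,-0.144,0,0.175,0.03,0.05,0],[0.022,-0.144,0,0.175,0.03,0.05,0],[0.022,-0.144,0,0.19,0.03,0.06,0],[0.022,-0.144,0,0.19,0.03,0.06,0],[0.022,-0.144,0,0.195,0.03,0.033,0],[0.022,-0.144,0,0.195,0.03,0.033,0]]]'
python3 chk.py .5477 .2775 .152 35 30
python3 -m handwheel '[[[0.022,-0.144,0,0.196,0.03,0.01,0],[0.022,-0.144,0,0.196,0.03,0.01,0],[0.022,-0.144,0,0.193,0.03,-0.02,0],[0.022,-0.144,0,0.193,0.03,-0.02,0],[0.022,-0.144,0,0.186,0.03,-0.04,0],[0.022,-0.144,0,0.186,0.03,-0.04,0],[0.022,-0.144,0,0.175,0.027,-0.08,0],[0.022,-0.144,0,0.175,0.027,-0.08,0]]]'
python3 chk.py .5477 .2775 .152 7 22
```

```text
time: 5.68
position: [0.5012, 0.271, 0.1439]
orientation: [0.963, 0.078, -0.257, 0.019]
wrist_force: [1.2, -1.3, 2.0]
opening: -0.001
finger_force: 1.4
t 5.6833 pos [0.5012 0.271  0.1439] F [ 1.2364 -1.2781  1.9734]
units shift [-0.0424 -0.0218  0.0434] turn [-0.0311  0.0113 -0.0655]
torque [-0.2123 -0.2877  0.129 ] q [0.2725 0.4587 1.5627 0.0592 1.6388 1.6708]
time: 6.35
position: [0.5611, 0.2806, 0.133]
orientation: [0.979, 0.079, -0.189, 0.014]
wrist_force: [4.5, -1.4, 3.5]
opening: -0.0
finger_force: 2.2
t 6.35 pos [0.5611 0.2806 0.133 ] F [ 4.4904 -1.4318  3.5431]
units shift [-0.0393 -0.032   0.0165] turn [-0.0269  0.0147 -0.0679]
torque [-0.0628 -0.6385  0.0715] q [0.2674 0.5179 1.4732 0.0426 1.53   1.6676]
```

```bash

python3 -m handwheel '[[[0.022,-0.144,0,0.16,0.025,-0.1,0],[0,0,0,0.14,0.02,-0.06,0],[0,0,0,0.14,0.02,0,0],[0,0,0,0.14,0.02,0,0],[0,0,0,0.14,0.02,0.1,0],[0,0,0,0,0,0.5,0],[0,0,0,0,0,0.7,0],[0,0,0,0,0,0.7,0],[0,0,0,0,0,0.5,0]]]'
python3 - <<'E'
from plan import *
q=np.array([.5515,-.2794,.1773]);p=tip_tcp(q,0,np.radians(20),gap=.015);print(p);p[2]=.24;delta(p,rot_for(q,np.radians(20)))
E
python3 plan.py .5515 -.2794 .1773 | head -11
```

```text
time: 7.1
position: [0.5894, 0.2848, 0.2294]
orientation: [0.98, 0.079, -0.181, 0.013]
wrist_force: [0.3, -0.2, 0.3]
opening: -0.002
finger_force: 0.0
[ 0.5908 -0.2724  0.1255]
t 7.1 pos [0.5894 0.2848 0.2294] F [ 0.2502 -0.2187  0.2984]
units shift [  0.0351 -13.9288   0.2662] turn [ 0.0001 -0.1417  0.1402]
0 20.0 [ 0.576  -0.275   0.1255] 
7 22.0 [ 0.5633 -0.2773  0.1337] [-0.318  -0.057   0.2044]
14 24.0 [ 0.5494 -0.2798  0.1399] [-0.3476 -0.0623  0.1564]
21 26.0 [ 0.5346 -0.2824  0.1441] [-0.3702 -0.0663  0.104 ]
28 28.0 [ 0.5192 -0.2852  0.146 ] [-0.3848 -0.069   0.0483]
35 30.0 [ 0.5035 -0.288   0.1456] [-0.3911 -0.0701 -0.0092]
42 32.0 [ 0.488  -0.2908  0.143 ] [-0.3888 -0.0697 -0.0669]
49 34.0 [ 0.4728 -0.2935  0.138 ] [-0.3781 -0.0678 -0.1233]
56 36.0 [ 0.4589 -0.296   0.1316] [-0.3488 -0.0625 -0.161 ]
63 38.0 [ 0.447  -0.2981  0.1256] [-0.297  -0.0532 -0.1489]
70 40.0 [ 0.4356 -0.3002  0.1181] [-0.2845 -0.051  -0.1876]
```

```bash

python3 -m handwheel '[[[0,0,0,0,-0.4,0.02,0],[0,0,0.01,0,-0.7,0.02,0],[0,0,0.01,0,-0.75,0.02,0],[0,0,0.01,0,-0.75,0.02,0],[0,0,0.01,0,-0.75,0.02,0],[0,0,0.01,0,-0.75,0.02,0],[0,0,0.01,0,-0.75,0.02,0],[0,0,0.01,0,-0.75,0.02,0],[0,0,0.01,0,-0.75,0.02,0],[0,0,0.01,0,-0.75,0,0]]]'
python3 -m handwheel '[[[0,0,0,0,-0.75,0.02,0],[0,0,0.01,0,-0.75,0.02,0],[0,0,0.01,0,-0.75,0.02,0],[0,0,0.01,0,-0.75,0.02,0],[0,0,0.01,0,-0.75,0.02,0],[0,0,0.01,0,-0.75,0.02,0],[0,0,0.01,0,-0.75,0.02,0],[0,0,0.01,0,-0.75,0.02,0],[0,0,0.01,0.03,-0.7,0.02,0],[0,0,0,0,-0.1,0,0]]]'
python3 - <<'E'
from plan import *
q=np.array([.5515,-.2794,.1773]);p=tip_tcp(q,0,np.radians(20),gap=.015);delta(p,rot_for(q,np.radians(20)))
ims={"side":ctrl.camera("side"),"top":ctrl.camera("top")}
print("R",fit(ims,[.5515,-.2794,.1773],False));print("L",fit(ims,[.5477,.2775,.152],False))
E
```

```text
time: 7.93
position: [0.588, -0.0015, 0.233]
orientation: [0.979, 0.084, -0.183, 0.014]
wrist_force: [0.5, 0.3, -0.5]
opening: 0.0
finger_force: 0.0
time: 8.77
position: [0.5887, -0.2761, 0.24]
orientation: [0.979, 0.087, -0.183, 0.015]
wrist_force: [0.2, 0.3, 0.0]
opening: 0.004
finger_force: 0.0
t 8.7667 pos [ 0.5887 -0.2761  0.24  ] F [0.2214 0.3337 0.0122]
units shift [ 0.0528  0.0933 -2.8628] turn [ 0.0117 -0.1661  0.0074]
R (array([ 0.5513, -0.2817,  0.1828]), np.float64(2051.5803921568627))
L (array([0.5477, 0.2775, 0.152 ]), np.float64(1249.6627450980393))
```

```bash

python3 -m handwheel '[[[0,-0.02,0,0.006,0.01,-0.36,0],[0,-0.02,0,0.006,0.01,-0.36,0],[0,-0.02,0,0.006,0.01,-0.36,0],[0,-0.02,0,0.006,0.01,-0.36,0],[0,-0.02,0,0.006,0.01,-0.36,0],[0,-0.02,0,0.006,0.01,-0.36,0],[0,-0.02,0,0.006,0.01,-0.36,0],[0,-0.02,0,0.006,0.01,-0.36,0]]]'
python3 chk.py .5515 -.2794 .1773 0 20
python3 -m handwheel '[[[0,0,0,-0.18,-0.03,0,0],[0,0,0,-0.18,-0.03,0,0],[-0.025,0.144,0,-0.16,-0.028,0.1,0],[-0.025,0.144,0,-0.16,-0.028,0.1,0],[-0.025,0.144,0,-0.174,-0.031,0.078,0],[-0.025,0.144,0,-0.174,-0.031,0.078,0],[-0.025,0.144,0,-0.185,-0.033,0.045,0],[-0.025,0.144,0,-0.185,-0.033,0.045,0]]]'
python3 chk.py .5515 -.2794 .1773 21 26
```

```text
time: 9.53
position: [0.5919, -0.268, 0.1242]
orientation: [0.981, 0.089, -0.173, 0.016]
wrist_force: [0.2, -0.6, 0.1]
opening: 0.004
finger_force: 0.0
t 9.5333 pos [ 0.5919 -0.268   0.1242] F [ 0.2039 -0.6146  0.1138]
units shift [-0.3965 -0.1742  0.032 ] turn [ 0.0058  0.0065 -0.0307]
torque [ 0.035  -0.1293 -0.0522] q [-0.5207  0.5382  1.4565 -0.2254  1.4208  0.9339]
time: 10.2
position: [0.5357, -0.2781, 0.1448]
orientation: [0.97, 0.088, -0.224, 0.021]
wrist_force: [2.4, 1.1, 0.9]
opening: -0.001
finger_force: 0.9
t 10.2 pos [ 0.5357 -0.2781  0.1448] F [2.3661 1.0832 0.9007]
units shift [-0.029  -0.1072 -0.019 ] turn [ 0.0057 -0.0022 -0.0282]
torque [ 0.2917 -0.435  -0.069 ] q [-0.5537  0.4634  1.5393 -0.2999  1.4899  0.9143]
```

```bash

python3 -m handwheel '[[[-0.025,0.144,0,-0.193,-0.034,0.025,0],[-0.025,0.144,0,-0.193,-0.034,0.025,0],[-0.025,0.144,0,-0.196,-0.035,-0.005,0],[-0.025,0.144,0,-0.196,-0.035,-0.005,0],[-0.025,0.144,0,-0.195,-0.035,-0.033,0],[-0.025,0.144,0,-0.195,-0.035,-0.033,0],[-0.025,0.144,0,-0.19,-0.034,-0.06,0],[-0.025,0.144,0,-0.19,-0.034,-0.06,0]]]'
python3 chk.py .5515 -.2794 .1773 49 34
python3 -m handwheel '[[[-0.025,0.144,0,-0.175,-0.031,-0.08,0],[-0.025,0.144,0,-0.175,-0.031,-0.08,0],[-0.025,0.144,0,-0.15,-0.027,-0.075,0],[-0.025,0.144,0,-0.15,-0.027,-0.075,0],[-0.025,0.144,0,-0.14,-0.025,-0.09,0],[0,0,0,0,0,0,0],[0,0,0,0,0,0,0]]]'
python3 chk.py .5515 -.2794 .1773 66.5 39
python3 - <<'E'
from h import *
a=ctrl.camera("wrist");cv2.imwrite("pics/c4.png",a)
h=cv2.cvtColor(a,cv2.COLOR_BGR2HSV);m=cv2.inRange(h,(0,130,50),(8,255,255))|cv2.inRange(h,(172,130,50),(180,255,255));print("red px",(m>0).sum())
E
python3 ang.py .5515 -.2794 .1773 310 100 .117 .004;echo;python3 ang.py .5515 -.2794 .1773 310 100 .117 .042
```

```text
time: 10.87
position: [0.4731, -0.2893, 0.1375]
orientation: [0.952, 0.086, -0.292, 0.026]
wrist_force: [1.4, 0.3, 0.1]
opening: 0.001
finger_force: 0.4
t 10.8667 pos [ 0.4731 -0.2893  0.1375] F [1.3987 0.2607 0.0872]
units shift [-0.0074 -0.1051  0.0127] turn [-0.0061 -0.0231 -0.0287]
torque [ 0.0558 -0.378  -0.0611] q [-0.5904  0.434   1.629  -0.4015  1.535   0.9082]
time: 11.45
position: [0.4422, -0.2947, 0.1214]
orientation: [0.939, 0.085, -0.333, 0.029]
wrist_force: [-0.1, 1.0, 0.0]
opening: -0.001
finger_force: 0.3
t 11.45 pos [ 0.4422 -0.2947  0.1214] F [-0.1039  1.0094  0.032 ]
units shift [-0.023  -0.1116  0.0169] turn [-0.0179 -0.0167 -0.0269]
torque [ 0.0926 -0.3301 -0.0181] q [-0.6075  0.4488  1.669  -0.4621  1.548   0.9186]
red px 0
50 350.0 -154.0; 53 349.0 -96.0; 56 347.0 -41.0; 59 345.0 8.0; 62 344.0 53.0; 65 342.0 93.0; 68 340.0 128.0; 71 339.0 159.0; 74 337.0 186.0; 77 336.0 209.0; 80 335.0 229.0; 
50 343.0 142.0; 53 341.0 177.0; 56 339.0 207.0; 59 337.0 232.0; 62 336.0 253.0; 65 335.0 270.0; 68 333.0 284.0; 71 332.0 295.0; 74 331.0 304.0; 77 330.0 310.0; 80 329.0 315.0;
```

View pics/c4.png

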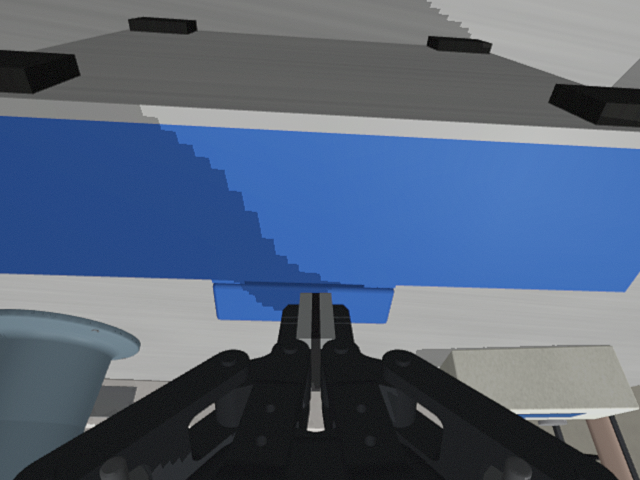

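The right carrier is up about 67° (edge rows 115 and 283), its steel underside is plain between the four feet, and there are no red pixels. The left carrier is therefore the one for the lane. I'm lowering the right one.

```bash

python3 -m handwheel '[[[0.025,-0.144,0,0.14,0.025,0.09,0],[0.025,-0.144,0,0.15,0.027,0.075,0],[0.025,-0.144,0,0.15,0.027,0.075,0],[0.025,-0.144,0,0.175,0.031,0.08,0],[0.025,-0.144,0,0.175,0.031,0.08,0],[0.025,-0.144,0,0.19,0.034,0.06,0],[0.025,-0.144,0,0.19,0.034,0.06,0],[0.025,-0.144,0,0.195,0.035,0.033,0],[0.025,-0.144,0,0.195,0.035,0.033,0]]]'
python3 chk.py .5515 -.2794 .1773 35 30
python3 -m handwheel '[[[0.025,-0.144,0,0.196,0.035,0.005,0],[0.025,-0.144,0,0.196,0.035,0.005,0],[0.025,-0.144,0,0.193,0.034,-0.025,0],[0.025,-0.144,0,0.193,0.034,-0.025,0],[0.025,-0.144,0,0.185,0.033,-0.045,0],[0.025,-0.144,0,0.185,0.033,-0.045,0],[0.025,-0.144,0,0.174,0.031,-0.078,0],[0.025,-0.144,0,0.174,0.031,-0.078,0]]]'
python3 chk.py .5515 -.2794 .1773 7 22
python3 -m handwheel '[[[0.022,-0.144,0,0.16,0.028,-0.1,0],[0,0,0,0.14,0.025,-0.06,0],[0,0,0,0.14,0.025,0,0],[0,0,0,0.14,0.025,0,0],[0,0,0,0.14,0.025,0.1,0],[0,0,0,0,0,0.5,0],[0,0,0,0,0,0.7,0],[0,0,0,0,0,0.7,0],[0,0,0,0,0,0.5,0]]]'
```

```text
time: 12.25
position: [0.5059, -0.2836, 0.1458]
orientation: [0.962, 0.087, -0.257, 0.023]
wrist_force: [2.1, -1.4, 1.0]
opening: 0.0
finger_force: 0.9
t 12.25 pos [ 0.5059 -0.2836  0.1458] F [ 2.1496 -1.3973  0.9847]
units shift [-0.0604 -0.1098 -0.0037] turn [-0.002   0.0187 -0.0311]
torque [-0.17   -0.3582  0.1424] q [-0.5706  0.4426  1.5809 -0.3476  1.5186  0.9086]
time: 12.92
position: [0.5656, -0.2727, 0.1336]
orientation: [0.978, 0.089, -0.189, 0.017]
wrist_force: [3.2, -0.1, 2.2]
opening: 0.003
finger_force: 1.6
t 12.9167 pos [ 0.5656 -0.2727  0.1336] F [ 3.167  -0.1132  2.1842]
units shift [-0.0585 -0.1138  0.0012] turn [ 0.0018  0.0248 -0.029 ]
torque [-0.0494 -0.4895  0.0954] q [-0.5391  0.4952  1.5039 -0.2505  1.4388  0.9215]
time: 13.67
position: [0.5942, -0.2679, 0.2303]
orientation: [0.979, 0.089, -0.181, 0.018]
wrist_force: [0.2, -0.2, -0.2]
opening: -0.001
finger_force: 0.0
```

```bash
cat > push.py <<'E'
from plan import *
q=np.array([float(a) for a in sys.argv[1:4]]);gap=float(sys.argv[4]);a=-np.radians(25)
M=R.from_euler("z",q[2]);Rt=M*R.from_euler("x",a)*R.from_euler("z",np.pi/2)*R.from_matrix(np.diag([1,-1,-1.]))
tz=Rt.apply([0,0,1]);print("tz",tz,"tx",Rt.apply([1,0,0]))
tip=np.r_[q[:2],.022]+M.apply([0,.086+gap,0]);p=tip-.02*tz;print("tcp",p);delta(p,Rt)
E
python3 - <<'E'
from h import *
ims={"side":ctrl.camera("side"),"top":ctrl.camera("top")}
for n,q in(("L",[.545,.28,.14]),("R",[.553,-.277,.17])): 
    print(n,fit(ims,q,False),fit({"top":ims["top"]},q,False))
E
python3 push.py .5477 .2775 .152 .02
```

```text
L (array([0.5467, 0.2774, 0.1537]), np.float64(1249.929411764706)) (array([0.5455, 0.2805, 0.1792]), np.float64(862.4))
R (array([ 0.5518, -0.2838,  0.1853]), np.float64(1931.6941176470589)) (array([ 0.5342, -0.2997,  0.4784]), np.float64(1671.2823529411764))
tz [ 0.064  -0.4177 -0.9063] tx [-0.1372  0.8959 -0.4226]
tcp [0.5304 0.3906 0.0401]
t 13.7667 pos [ 0.5955 -0.2688  0.2327] F [ 0.8764 -0.7695  0.4739]
units shift [-1.6291 16.4848 -4.8145] turn [-0.5379  0.4598 12.8408]
```

```bash

python3 -m handwheel '[[[0,0,0,0,0.3,0,0.6],[-0.023,0.02,0.56,-0.07,0.7,0,0.6],[-0.023,0.02,0.56,-0.07,0.7,0,0.6],[-0.023,0.02,0.56,-0.07,0.7,0,0.6],[-0.023,0.02,0.56,-0.07,0.7,0,0.6],[-0.023,0.02,0.56,-0.07,0.7,0,0.6],[-0.023,0.02,0.56,-0.07,0.7,0,0.6],[-0.023,0.02,0.56,-0.07,0.7,0,0.6],[-0.023,0.02,0.56,-0.07,0.7,0,0.6],[-0.023,0.02,0.56,-0.07,0.7,0,0.6],[-0.023,0.02,0.56,-0.07,0.7,0,0.6],[-0.023,0.02,0.56,-0.07,0.7,0,0.6]]]'
python3 -m handwheel '[[[-0.023,0.02,0.56,-0.07,0.7,0,0.6],[-0.023,0.02,0.56,-0.07,0.7,0,0.6],[-0.023,0.02,0.56,-0.07,0.7,0,0.6],[-0.023,0.02,0.56,-0.07,0.7,0,0.6],[-0.023,0.02,0.56,-0.07,0.7,0,0.6],[-0.023,0.02,0.56,-0.07,0.7,0,0.6],[-0.023,0.02,0.56,-0.07,0.7,0,0.6],[-0.023,0.02,0.56,-0.07,0.7,0,0.6],[-0.023,0.02,0.56,-0.07,0.7,0,0.6],[-0.023,0.02,0.56,-0.07,0.7,0,0.6],[-0.023,0.02,0.56,-0.07,0.7,0,0.6],[-0.023,0.02,0.56,-0.07,0.7,0,0.6]]]'
python3 push.py .5477 .2775 .152 .02
```

```text
time: 14.77
position: [0.5608, 0.0543, 0.2251]
orientation: [0.877, 0.436, -0.178, 0.094]
wrist_force: [1.0, -0.8, -0.6]
opening: 0.599
finger_force: 0.0
time: 15.77
position: [0.527, 0.3895, 0.2247]
orientation: [0.632, 0.743, -0.147, 0.164]
wrist_force: [0.7, -0.2, 1.1]
opening: 0.597
finger_force: 0.0
tz [ 0.064  -0.4177 -0.9063] tx [-0.1372  0.8959 -0.4226]
tcp [0.5304 0.3906 0.0401]
t 15.7667 pos [0.527  0.3895 0.2247] F [ 0.6651 -0.1716  1.1174]
units shift [ 0.0839  0.0271 -4.6152] turn [ 0.0715 -0.0795 -0.0666]
```

```bash

python3 -m handwheel '[[[0.01,-0.01,-0.01,0.01,0.01,-0.4,0.6],[0.01,-0.01,-0.01,0.01,0.01,-0.4,0.6],[0.01,-0.01,-0.01,0.01,0.01,-0.4,0.6],[0.01,-0.01,-0.01,0.01,0,-0.4,0.6],[0.01,-0.01,-0.01,0.01,0,-0.4,0.6],[0.01,-0.01,-0.01,0.01,0,-0.4,0.6],[0.01,-0.01,-0.01,0.01,0,-0.4,0.6],[0,0,0,0,0,-0.4,0.6],[0,0,0,0,0,-0.4,0.6],[0,0,0,0,0,-0.4,0.6],[0,0,0,0,0,-0.35,0.6],[0,0,0,0,0,-0.25,0.6]]]'
python3 push.py .5477 .2775 .152 .02
python3 -c "
from rig import ctrl;import cv2;cv2.imwrite('pics/w5.png',ctrl.camera('wrist'))"
```

```text
time: 16.77
position: [0.5313, 0.389, 0.0412]
orientation: [0.638, 0.739, -0.14, 0.164]
wrist_force: [0.0, 0.6, 0.4]
opening: 0.604
finger_force: 0.0
tz [ 0.064  -0.4177 -0.9063] tx [-0.1372  0.8959 -0.4226]
tcp [0.5304 0.3906 0.0401]
t 16.7667 pos [0.5313 0.389  0.0412] F [0.0322 0.6089 0.4319]
units shift [-0.0234  0.0412 -0.0263] turn [-0.0107  0.0117  0.0355]
```

View pics/w5.png

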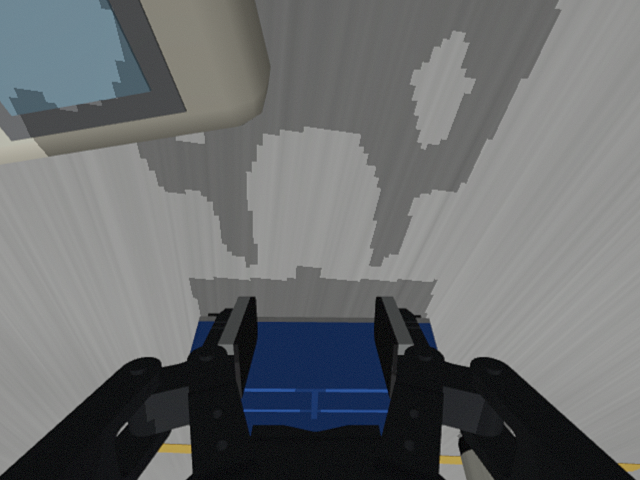

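The wrist view shows both fingertips square to the carrier's left end wall. The wall spans columns 198–437 with the fingers centred at 316, and the meter is clear. I'm pushing it toward the lane.

```bash

python3 -m handwheel '[[[0,0,0,0,-0.15,0,0.6],[0,0,0,0,-0.15,0,0.6],[0,0,0,0,-0.15,0,0.6],[0,0,0,0,-0.15,0,0.6],[0,0,-0.06,0,-0.2,0,0.6],[0,0,-0.06,0,-0.25,0,0.6],[0,0,-0.06,0,-0.25,0,0.6],[0,0,-0.06,0,-0.25,0,0.6],[0,0,-0.06,0,-0.25,0,0.6],[0,0,-0.06,0,-0.25,0,0.6],[0,0,-0.06,0,-0.25,0,0.6],[0,0,-0.06,0,-0.25,0,0.6]]]'
python3 - <<'E'
from h import *
s=ctrl.get_state();print(s["position"],s["wrist_force"])
ims={"side":ctrl.camera("side"),"top":ctrl.camera("top")}
print(fit(ims,[.54,s["position"][1]-.094,.09],False),fit({"side":ims["side"]},[.54,s["position"][1]-.094,.09],False))
E
```

```text
time: 17.82
position: [0.5327, 0.2869, 0.0445]
orientation: [0.659, 0.72, -0.143, 0.161]
wrist_force: [0.9, 4.7, 3.5]
opening: 0.601
finger_force: 2.7
[0.5327 0.2869 0.0445] [0.9493 4.7009 3.4932]
(array([0.5455, 0.1928, 0.1409]), np.float64(3759.007843137255)) (array([ 1.3639, -1.5853,  0.7648]), np.float64(99.94117647058823))
```

```bash

python3 -m handwheel '[[[0,0,-0.06,0,-0.25,-0.01,0.6],[0,0,-0.06,0,-0.25,-0.01,0.6],[0,0,-0.06,0,-0.25,-0.01,0.6],[0,0,-0.06,0,-0.25,-0.01,0.6],[0,0,-0.06,0,-0.25,-0.01,0.6],[0,0,-0.06,0,-0.25,-0.01,0.6],[0,0,-0.06,0,-0.25,-0.01,0.6],[0,0,-0.06,0,-0.25,-0.01,0.6],[0,0,-0.06,0,-0.25,0,0.6],[0,0,-0.06,0,-0.25,0,0.6],[0,0,-0.06,0,-0.25,0,0.6],[0,0,-0.06,0,-0.25,0,0.6]]]'
python3 -c "
from rig import ctrl;import cv2,numpy as np;print(ctrl.get_state()['position'])
cv2.imwrite('pics/w6.png',np.hstack([cv2.resize(ctrl.camera('wrist'),(400,300)),cv2.resize(ctrl.camera('top')[150:330,200:440],(400,300))]))"
```

```text
time: 18.92
position: [0.5327, 0.1677, 0.0412]
orientation: [0.69, 0.692, -0.15, 0.154]
wrist_force: [1.4, 5.7, 4.2]
opening: 0.604
finger_force: 3.1
[0.53274842 0.16768839 0.04116747]
```

View pics/w6.png

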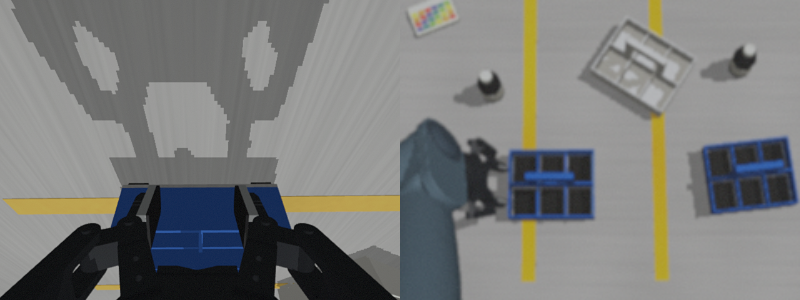

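The carrier is square and sliding well, with its left end still over the left tape. About 75 mm is left to go, after which I back off and look.

```bash

python3 -m handwheel '[[[0,0,0,0,-0.25,0,0.6],[0,0,0,0,-0.25,0,0.6],[0,0,0,0,-0.25,0,0.6],[0,0,0,0,-0.25,0,0.6],[0,0,0,0,-0.25,0,0.6],[0,0,0,0,-0.25,0,0.6],[0,0,0,0,-0.2,0,0.6],[0,0,0,0,-0.15,0,0.6],[0,0,0,0,0,0,0.6]]]'
python3 -m handwheel '[[[0,0,0,0,0.3,0,0.6],[0,0,0,0,0.6,0,0.6],[0,0,0,0,0.8,0.2,0.6],[0,0,0,0,0.8,0.6,0.6],[0,0,0,0,0.8,0.8,0.6],[0,0,0,0,0.8,0.8,0.6],[0,0,0,0,0.8,0.8,0.6],[0,0,0,0,0.8,0.8,0.6],[0,0,0,0,0.8,0.4,0.6],[0,0,0,0,0.8,0,0.6],[0,0,0,0,0.8,0,0.6],[0,0,0,0,0.3,0,0.6]]]'
python3 - <<'E'
from h import *
ims={"side":ctrl.camera("side"),"top":ctrl.camera("top")}
qs={"S":[.532,0,.0],"R":[.5515,-.2794,.177]}
for n,q0 in qs.items():
    q,f=fit({"top":ims["top"]},q0,False);q2,f2=fit(ims,q0,False);print(n,q,f,q2,f2)
    c,s=np.cos(q[2]),np.sin(q[2])
    if n=="S":
        F=q[:2]+np.array([[a*.057,b*.072] for a in(-1,1) for b in(-1,1)])@np.array([[c,s],[-s,c]])
        print("feet lane y",F[:,1]-(-.0063+.0093*F[:,0]))
    cv2.polylines(ims["top"],hulls("top",q),True,(0,255,0),1,cv2.LINE_AA,4)
cv2.imwrite("pics/f.png",cv2.resize(ims["top"][140:340,110:460],(700,400)))
E
```

```text
time: 19.77
position: [0.5315, 0.0917, 0.0401]
orientation: [0.69, 0.691, -0.152, 0.154]
wrist_force: [-0.9, -0.2, -0.2]
opening: 0.599
finger_force: 0.0
time: 20.77
position: [0.5306, 0.4236, 0.2061]
orientation: [0.688, 0.693, -0.15, 0.154]
wrist_force: [0.9, -0.1, -0.9]
opening: 0.597
finger_force: 0.0
S [ 0.5362 -0.0012  0.0612] 1172.7882352941176 [ 0.5346 -0.0037  0.0815] 3912.44705882353
feet lane y [-0.0748  0.069  -0.0689  0.0749]
R [ 0.5525 -0.2778  0.1812] 289.7294117647059 [ 0.5515 -0.2794  0.177 ] 781.7176470588236
```

View pics/f.png

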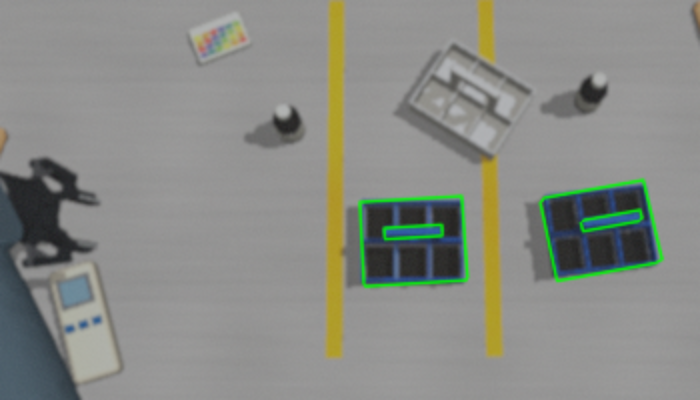

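The stamped carrier stands between the tapes, with its feet at lane y of about ±75 mm against the 105 mm limit. The right carrier is within 2 mm of its start, nothing else has moved, and the arm is clear.

```bash
python3 -c "
from rig import ctrl;print(ctrl.get_state()['time'],ctrl.job_done())"
```

```text
the job is handed in; nothing more can be done
20.8667 None
```

Job handed in at 20.9 s: both carriers were tipped to about 67° and let back down, the left one had the red stamp and now stands between the lane tapes, and the right one is within about 2 mm of where it began; no verdict was returned.

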